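# Put the spice tins and jars away and wedge the caddy row tight

### The arm

A 6-joint arm with a two-finger parallel gripper is mounted at the origin on the work surface. World frame = base frame: x ahead of the robot, y to its left, z up, the work surface at z = 0. Lengths are in mm, angles in rad, forces in N, time in s.
With the tool pointing down it reaches from about 350 to 1000 mm from the base axis. Payload 7.1 kg.
Tool frame: the origin (TCP) lies midway between the tips of the shut fingers; the grasp point (between the pads) lies 19 mm behind it; z points along the fingers, y is the direction in which the jaws open and shut (so a half turn about z gives the same grasp; the last joint's range is limited). The gripper opens to 85 mm and grips with 20 to 120 N. Pads are 22 mm wide; open, the fingers measure 114 mm over their backs; the gripper's body (76 mm by 85 mm) begins 54 mm behind the grasp point. The pads swing forward as they close: fully open they stand 13 mm farther back than shut.
Start: joints at [1.292, 0.423, 1.63, -0, 1.089, -0.019], TCP at [160.523, 604.018, 231.319] pointing down, gripper open.
Joint ranges: [-3, 3], [-0.9, 2.11], [0.09, 2.58], [-1.31, 4.45], [0.11, 2.69], [-2.54, 2.54]. Speed limits (rad/s): [2.39, 2.39, 3.01, 3.14, 3.14, 3.14].

### API

Orientations are given as [roll, pitch, yaw] about the fixed x, y, z axes, in that order (R = Rz(yaw) Ry(pitch) Rx(roll)).
In Python, from rig import ctrl gives the robot as it stands. The module is installed in compiled form; this text tells all that it offers.
- The arm moves only by the tool step_arm, never from a script. Its argument "steps" is a list of rows, each an object of numbers: "hand": the closure, from -1 (fully open) to 1 (shut); "x", "y", "z": the shift along the tool's x, y, z in mm; "yaw": the turn about the tool's z in rad. A call has 1 to 12 rows; each row shifts and turns the commanded pose from where the row before left it, along the tool's axes as they then stand; what a row does not reach is not made up. A row lasts 1/12 s, in which the tool goes at most 41.7 mm and 7.16 degrees, less where a joint would pass 70% of its speed; a pose out of reach is approached as far as the arm can. A call with a gripper value outside its range is refused whole. The fingers move at their own pace and stop on an object; "newtons" is the grip in N (left out, the last holds). Time passes only in rows, so rows that do not move let the fingers close. It gives the time, the measured TCP pose, the force and the opening at its end, in the units of the state.
- ctrl.read_state(): the state, without advancing time (a new reading comes with each control period).
- ctrl.get_image(name): name is "scene" or "side" or "wrist"; returns a dict with "frame" (384x512x3 uint8, red, green, blue), "K" (3x3 intrinsics, pixels), "R" (3x3) and "t" (3): a world point X has camera coordinates R X + t. Camera axes: x right, y down, z forward; pixel columns grow to the right and rows downward; lengths in mm; the calibration is good to about 2 mm. The wrist camera is an equidistant fisheye: a pixel r from the principal point sees the ray r / f radians off the axis. A picture is of the moment at which its call begins. There is no depth.
- ctrl.finish_job(): hands the job in, once; it reports no verdict.
Trained networks look in a picture, given as the dict that the camera call returned (one of the last four; its "shot" number tells which), for a name from the list of things; names that differ only in an ending like _2 or _b are one class to them, and where a whole thing is asked for, a point or a joint stands for the part that bears it (a point fixed in the world has none). Each returns a list of dicts, best first, with "score" (0 to 1); they miss things now and then, are a little off and sometimes report something else, mostly with a low value. They report only what shows in the picture. A call takes as long as a camera call. They do not tell look-alikes from the thing itself.
- ctrl.look_for(picture, name): "point" ([column, row] in pixels, amid what is visible of it).
The state is a dict: "time": time; "joint_positions": joint angles; "qd": joint speeds; "tau": joint torques, N m; "position": TCP position; "eef_rot": TCP orientation; "ft_force": force on the tool from outside, world axes, zero at the start; "wrist_torque": the same for the moment, N m; "opening": finger opening in mm.
Only numpy, scipy, OpenCV 4.12 (cv2) and the standard library are available. Lean on these libraries where they do the work, as an engineer would, in place of code of your own. Each camera call takes 0.05 s, during which the arm holds its last target. There are 200 camera calls.

### The job

Tidy the shelf: stand the two aluminium spice tins upright in the aluminium caddy, and gently set the two glass jars upright in the wooden jar tray, one in each bay. Once both tins are in the caddy, drive the wooden wedge, thin end down, into the gap left in their row until it stands fully down on the caddy's floor and locks the row. Leave the salt shaker and the measuring cup where they stand.

Things in the scene. Friction and masses are not known exactly. Their poses are not given: they have to be found in the camera images.
- tin_a: spice tin, plain aluminium, closed with a knurled twist cap; upright cylinder 50 mm in diameter, 70 mm tall, 110 g. Origin: centre of its underside, z up. The two tins are alike. Starts standing on the shelf.
- tin_b: spice tin, plain aluminium, closed with a knurled twist cap; upright cylinder 50 mm in diameter, 70 mm tall, 110 g. Origin: centre of its underside, z up. The two tins are alike. Starts standing on the shelf.
- jar_a: empty clear glass jar with a red lid; upright cylinder 58 mm in diameter, 90 mm tall with its lid, 200 g. Origin: centre of its underside, z up. The two jars are alike. Starts standing on the shelf.
- jar_b: empty clear glass jar with a red lid; upright cylinder 58 mm in diameter, 90 mm tall with its lid, 200 g. Origin: centre of its underside, z up. The two jars are alike. Starts standing on the shelf.
- wedge: filler wedge of dark brown wood, 70 mm tall, 40 mm wide along its y everywhere; along its x it is 14 mm thick at the foot, widens evenly on both sides to 28 mm at 35 mm height and stays 28 mm from there to the top; 60 g. Origin: centre of the underside (the thin foot), z up. Starts standing upright on its thin foot, at any yaw.
- caddy: fixed aluminium open channel along its x, inside 130 (x) by 66 mm (y), outside 138 x 74; floor 3 mm thick, side rails 18 mm and end walls 30 mm tall. Two tins in a row and the wedge (its x along the caddy's x, at either end or between) fill it with 2 mm to spare. Smooth: a wedge pressed down with 5 to 20 N slides the tins together. Origin: centre of underside, z up.
- jar_tray: fixed dark-wood tray, outside 172 mm (x) by 86 mm (y), walls 4 mm thick and 18 mm tall, floor 4 mm thick, parted by a 4 mm divider, 18 mm tall, at x = 0 into two bays of 80 x 78 mm; the bay centres lie at x = +42 and -42 mm, y = 0. Origin: centre of its underside, z up.
- shaker: white ceramic salt shaker standing among the things, 38 mm in diameter, 72 mm tall; not to be displaced. Origin: centre of its underside.
- measuring_cup: small yellow plastic measuring cup standing among the things, 60 mm in diameter, 45 mm tall, its handle (about 30 mm long, along its own +y) pointing away from the robot; not to be displaced. Origin: centre of its underside.
Mind the look-alikes: they are no part of the job. What is shaped like the wedge but orange is not meant.

How it is judged:
By the outcome, as a careful person would: the job done as asked, in the order asked, and still so for the second after the job is handed in, with the robot touching nothing.
It also fails if it takes over 112 s, if anything falls off the work surface, if the arm or the gripper's body presses on something with over 40 N, if the wrist force passes 120 N, or if a joint passes its speed limit or range.

## Working session

There is one attempt and no reset: what is moved stays moved. The work goes in short steps, Python scripts to look and compute and a tool call to move; the robot and the scene stay as the last step left them, time stands still between calls to the robot, and variables do not carry over. Pictures are saved under pics/ and viewed, about 12 in all and at most 16, crops included, and the job is handed in when it is done.

Besides the shell and the picture viewer there is one more tool, called after "Emit:" by a JSON object that holds its "op" and its "data", one argument or row to a line. step_arm: Moves the arm, as the interface text tells. Its arguments: {"type":"object","properties":{"steps":{"type":"array"},"newtons":{"type":"number"}},"required":["steps"]}

```bash
mkdir -p pics
cat > h.py <<'E'
import numpy as np, cv2, pickle
from rig import ctrl
def save(p,n): cv2.imwrite('pics/'+n,cv2.cvtColor(p['frame'],cv2.COLOR_RGB2BGR))
def ray(p,uv):
    K,R,t=[np.array(p[k]) for k in 'KRt']
    d=np.linalg.inv(K)@np.array([uv[0],uv[1],1.]); return -R.T@t, R.T@d
def onz(p,uv,z):
    o,d=ray(p,uv); return o+d*(z-o[2])/d[2]
def proj(p,X):
    K,R,t=[np.array(p[k]) for k in 'KRt']
    c=R@np.array(X,float)+t; q=K@c; return q[:2]/q[2]
E
python3 - <<'E'
from h import *
P={}
for n in('scene','side'):
    p=ctrl.get_image(n);P[n]=p;save(p,n+'0.png');print(n,np.round(p['K'],1).tolist(),(-np.array(p['R']).T@p['t']).round(0))
    for o in 'tin_a jar_a wedge caddy jar_tray shaker measuring_cup'.split():
        print(o,[(np.round(d['point']).tolist(),round(d['score'],2),onz(p,d['point'],35).round(0)[:2].tolist()) for d in ctrl.look_for(p,o)[:5]])
pickle.dump(P,open('P0.pkl','wb'))
s=ctrl.read_state();print(s)
a=np.hstack([cv2.imread('pics/scene0.png'),cv2.imread('pics/side0.png')]);
E
```

```text
scene [[391.2, 0.0, 252.6], [0.0, 391.2, 195.9], [0.0, 0.0, 1.0]] [1211.  244.  513.]
tin_a [([267.0, 190.0], 0.97, [541.0, -3.0]), ([333.0, 179.0], 0.77, [437.0, 118.0])]
jar_a [([299.0, 236.0], 0.77, [660.0, 106.0]), ([234.0, 152.0], 0.66, [412.0, -146.0])]
wedge [([171.0, 191.0], 0.95, [627.0, -196.0]), ([198.0, 212.0], 0.83, [672.0, -102.0]), ([157.0, 234.0], 0.7, [762.0, -139.0])]
caddy [([155.0, 168.0], 0.6, [561.0, -281.0])]
jar_tray [([420.0, 246.0], 0.89, [601.0, 319.0])]
shaker [([281.0, 166.0], 0.82, [428.0, -11.0])]
measuring_cup [([246.0, 242.0], 0.65, [717.0, 23.0])]
side [[369.1, 0.0, 251.1], [0.0, 369.1, 195.3], [0.0, 0.0, 1.0]] [438. 720. 487.]
tin_a [([279.0, 193.0], 0.9, [551.0, -4.0]), ([330.0, 233.0], 0.88, [426.0, 121.0])]
jar_a [([335.0, 166.0], 0.79, [432.0, -171.0]), ([209.0, 210.0], 0.71, [686.0, 99.0])]
wedge [([237.0, 164.0], 0.96, [685.0, -124.0]), ([258.0, 151.0], 0.93, [650.0, -213.0]), ([272.0, 164.0], 0.61, [594.0, -146.0])]
caddy [([304.0, 147.0], 0.79, [525.0, -269.0])]
jar_tray [([247.0, 308.0], 0.64, [539.0, 343.0])]
shaker [([329.0, 195.0], 0.88, [437.0, -21.0])]
measuring_cup [([215.0, 182.0], 0.76, [712.0, -19.0])]
{'time': 0.8, 'joint_positions': array([ 1.29198886e+00,  4.23033144e-01,  1.62984861e+00,  6.26765775e-07,
        1.08858925e+00, -1.89906599e-02]), 'qd': array([-0.00058582, -0.00072842, -0.00104027,  0.00047936, -0.00118712,
        0.00023408]), 'tau': array([ 4.23414731e-04, -5.57277739e+01, -2.82133520e+01, -5.98330303e-05,
        7.16295453e-04,  5.10322229e-05]), 'position': array([160.54038124, 604.0534888 , 231.38107062]), 'eef_rot': array([3.14147101e+00, 1.75486218e-06, 2.88177556e+00]), 'ft_force': array([-0.3350729 , -0.02361806, -0.47264869]), 'wrist_torque': array([-0.00088614,  0.04141743,  0.01556577]), 'opening': 85.44799178609883}
```

View both.

View pics/scene0.png

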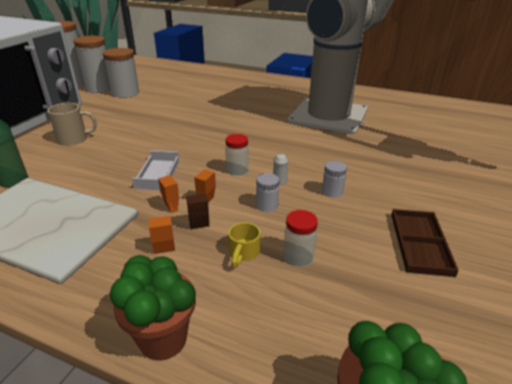

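View pics/side0.png

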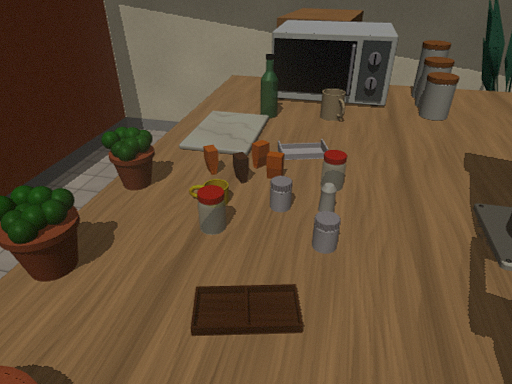

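```bash
cat >> h.py <<'E'
def tri(obs):
    A=np.zeros((3,3));b=np.zeros(3)
    for p,uv in obs:
        o,d=ray(p,uv);d=d/np.linalg.norm(d);M=np.eye(3)-np.outer(d,d);A+=M;b+=M@o
    return np.linalg.solve(A,b)
E
python3 - <<'E'
from h import *
P=pickle.load(open('P0.pkl','rb'));a,b=P['scene'],P['side']
for n,u,v in [('tin1',(267,190),(279,193)),('tin2',(333,179),(330,233)),('jar1',(299,236),(209,210)),('jar2',(234,152),(335,166)),('wedge',(198,212),(241,167)),('caddy',(158,170),(304,151)),('tray',(422,241),(247,308)),('shaker',(281,166),(329,195)),('cup',(246,242),(215,186)),('o1',(170,193),(260,154)),('o2',(205,185),(275,165)),('o3',(162,234),(211,159))]:
    X=tri([(a,u),(b,v)]);print(n,X.round(0),(proj(a,X)-u).round(1),(proj(b,X)-v).round(1))
c=cv2.imread('pics/scene0.png');d=cv2.imread('pics/side0.png')
x=cv2.resize(c[205:280,380:465],None,fx=4.5,fy=4.5,interpolation=2);y=cv2.resize(c[140:200,125:210],None,fx=4.5,fy=4.5,interpolation=2)
x2=cv2.resize(d[280:340,185:310],None,fx=3.2,fy=3.2,interpolation=2);y2=cv2.resize(d[130:200,225:345],None,fx=3.2,fy=3.2,interpolation=2)
cv=np.zeros((600,800,3),np.uint8)
for im,r,q in((x,0,0),(y,0,390),(x2,345,0),(y2,345,405)):
    h,w=im.shape[:2];h=min(h,600-r);w=min(w,800-q);cv[r:r+h,q:q+w]=im[:h,:w]
cv2.imwrite('pics/c1.png',cv)
E
```

```text
tin1 [550.   0.  40.] [0.3 0.8] [ 0.4 -0.7]
tin2 [427. 116.  30.] [-0.2 -0.6] [-0.4  0.6]
jar1 [679. 113.  48.] [0.8 1.5] [ 0.8 -1.2]
jar2 [ 433. -135.   51.] [-0.3 -1. ] [-0.4  0.9]
wedge [ 670. -104.   36.] [-0.2 -0.6] [-0.2  0.5]
caddy [ 527. -301.    8.] [-0.  -0.1] [-0.   0.1]
tray [546. 323.   9.] [-0.9 -1.2] [-1.1  1.4]
shaker [438.  -9.  42.] [-0.2 -0.6] [-0.3  0.6]
cup [706.  15.  35.] [-1.7 -4.3] [-1.9  3. ]
o1 [ 638. -190.   38.] [-0.  -0.1] [-0.   0.1]
o2 [ 585. -133.   40.] [0.1 0.4] [ 0.2 -0.4]
o3 [ 761. -128.   38.] [0. 0.] [ 0. -0.]
```

View pics/c1.png

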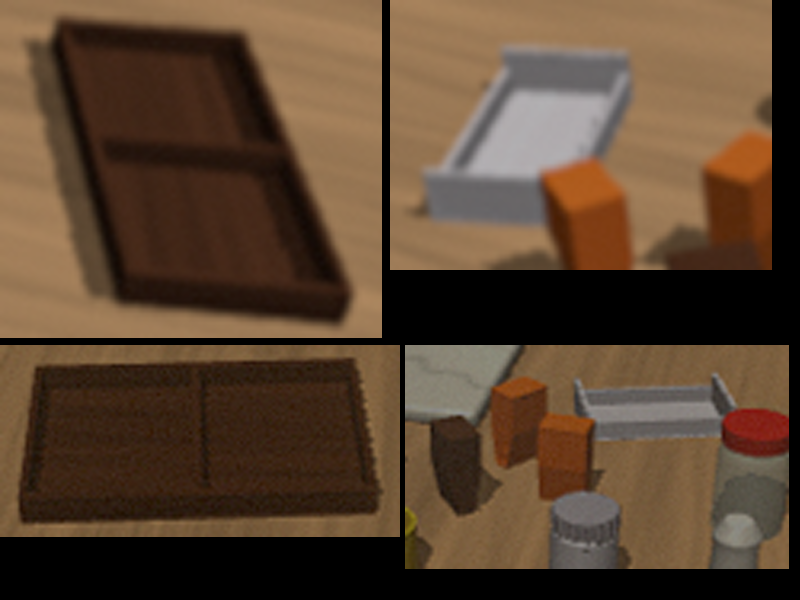

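Emit:
{"op": "step_arm", "data": {
  "steps": [
    {"yaw": 0.12},
    {"yaw": 0.12},
    {"yaw": 0.12},
    {"yaw": 0.12},
    {"yaw": 0.12},
    {"yaw": 0.12},
    {"yaw": 0.12},
    {"yaw": 0.12},
    {"yaw": 0.12},
    {"yaw": 0.12},
    {"yaw": 0.12},
    {"yaw": 0.12}
  ]
}}

```text
invalid input at $.steps[0]: expected keys hand, x, y, z, yaw
```

Emit:
{"op": "step_arm", "data": {
  "steps": [
    {"yaw": 0.12},
    {"yaw": 0.12},
    {"yaw": 0.12},
    {"yaw": 0.12},
    {"yaw": 0.12},
    {"yaw": 0.12},
    {"yaw": 0.12},
    {"yaw": 0.12},
    {"yaw": 0.12},
    {"yaw": 0.12},
    {"yaw": 0.12},
    {"yaw": 0.12}
  ]
}}

```text
invalid input at $.steps[0]: expected keys hand, x, y, z, yaw
```

Emit:
{"op": "step_arm", "data": {
  "steps": [
    {"hand": -1, "x": 0, "y": 0, "z": 0, "yaw": 0.12},
    {"hand": -1, "x": 0, "y": 0, "z": 0, "yaw": 0.12},
    {"hand": -1, "x": 0, "y": 0, "z": 0, "yaw": 0.12},
    {"hand": -1, "x": 0, "y": 0, "z": 0, "yaw": 0.12},
    {"hand": -1, "x": 0, "y": 0, "z": 0, "yaw": 0.12},
    {"hand": -1, "x": 0, "y": 0, "z": 0, "yaw": 0.12},
    {"hand": -1, "x": 0, "y": 0, "z": 0, "yaw": 0.12},
    {"hand": -1, "x": 0, "y": 0, "z": 0, "yaw": 0.12},
    {"hand": -1, "x": 0, "y": 0, "z": 0, "yaw": 0.12},
    {"hand": -1, "x": 0, "y": 0, "z": 0, "yaw": 0.12},
    {"hand": -1, "x": 0, "y": 0, "z": 0, "yaw": 0.12},
    {"hand": -1, "x": 0, "y": 0, "z": 0, "yaw": 0.12}
  ]
}}

```text
time: 1.8
position: [160.5, 604.0, 231.3]
eef_rot: [3.142, 0.0, 1.436]
ft_force: [-1.0, 0.5, -0.2]
opening: 85.6
```

Emit:
{"op": "step_arm", "data": {
  "steps": [
    {"hand": -1, "x": -19, "y": 35, "z": -5, "yaw": 0},
    {"hand": -1, "x": -19, "y": 35, "z": -5, "yaw": 0},
    {"hand": -1, "x": -19, "y": 35, "z": -5, "yaw": 0},
    {"hand": -1, "x": -19, "y": 35, "z": -5, "yaw": 0},
    {"hand": -1, "x": -19, "y": 35, "z": -5, "yaw": 0},
    {"hand": -1, "x": -19, "y": 35, "z": -5, "yaw": 0},
    {"hand": -1, "x": -19, "y": 35, "z": -5, "yaw": 0},
    {"hand": -1, "x": -19, "y": 35, "z": -5, "yaw": 0},
    {"hand": -1, "x": -19, "y": 35, "z": -5, "yaw": 0},
    {"hand": -1, "x": -19, "y": 35, "z": -5, "yaw": 0},
    {"hand": -1, "x": -19, "y": 35, "z": -5, "yaw": 0},
    {"hand": -1, "x": -19, "y": 35, "z": -5, "yaw": 0}
  ]
}}

```text
time: 2.8
position: [549.1, 322.4, 291.8]
eef_rot: [3.141, -0.0, 1.442]
ft_force: [1.1, 1.4, -0.5]
opening: 85.5
```

Emit:
{"op": "step_arm", "data": {
  "steps": [
    {"hand": -1, "x": 0, "y": 0, "z": 0, "yaw": 0.12},
    {"hand": -1, "x": 0, "y": 0, "z": 0, "yaw": 0.12},
    {"hand": -1, "x": 0, "y": 0, "z": 0, "yaw": 0.12},
    {"hand": -1, "x": 0, "y": 0, "z": 0, "yaw": 0.12},
    {"hand": -1, "x": 0, "y": 0, "z": 0, "yaw": 0.12},
    {"hand": -1, "x": 0, "y": 0, "z": 0, "yaw": 0.12},
    {"hand": -1, "x": 0, "y": 0, "z": 0, "yaw": 0.12},
    {"hand": -1, "x": 0, "y": 0, "z": 0, "yaw": 0.12},
    {"hand": -1, "x": 0, "y": 0, "z": 0, "yaw": 0.12},
    {"hand": -1, "x": 0, "y": 0, "z": 0, "yaw": 0.12},
    {"hand": -1, "x": 0, "y": 0, "z": 0, "yaw": 0.12},
    {"hand": -1, "x": 0, "y": 0, "z": 0, "yaw": 0.12}
  ]
}}

```text
time: 3.8
position: [547.7, 323.9, 291.3]
eef_rot: [3.142, 0.0, -0.004]
ft_force: [0.3, -0.6, 0.7]
opening: 85.5
```

Run:
```python
from h import *
p=ctrl.get_image('wrist');pickle.dump(p,open('w1.pkl','wb'));save(p,'w1.png')
s=ctrl.read_state();print(s['time'],s['position'],s['eef_rot'],s['joint_positions'].round(2))
print(np.array(p['K']),(-np.array(p['R']).T@p['t']),np.array(p['R']).round(3))
```

```text
3.85 [547.68036926 323.84066846 291.33000549] [ 3.14158982e+00  2.10943612e-05 -1.13155589e-02] [0.52 0.38 1.55 0.   1.21 2.1 ]
[[297.31863964   0.         252.85286558]
 [  0.         297.31863964 185.84799173]
 [  0.           0.           1.        ]] [620.92569479 323.25026827 432.23108726] [[-0.005 -1.     0.   ]
 [-0.958  0.005  0.287]
 [-0.287  0.001 -0.958]]
```

View pics/w1.png

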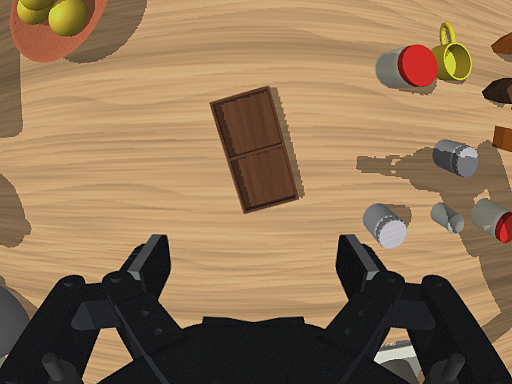

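```bash
cat >> h.py <<'E'
def fray(p,uv):
    K,R,t=[np.array(p[k]) for k in 'KRt'];q=(np.array(uv,float)-K[:2,2])/K[0,0];r=np.hypot(*q)
    d=np.r_[q/max(r,1e-9)*np.sin(r),np.cos(r)]; return -R.T@t,R.T@d
def fz(p,uv,z):
    o,d=fray(p,uv);return o+d*(z-o[2])/d[2]
def fproj(p,X):
    K,R,t=[np.array(p[k]) for k in 'KRt'];c=R@np.array(X,float)+t;a=np.arctan2(np.hypot(c[0],c[1]),c[2]);u=c[:2]/np.hypot(c[0],c[1])
    return K[:2,2]+K[0,0]*a*u
E
python3 - <<'E'
from h import *
p=pickle.load(open('w1.pkl','rb'))
C=np.array([fz(p,u,18)[:2] for u in((210,103),(268,87),(299,197),(245,213))])
print(C.round(0),C.mean(0))
for i in range(4):
    e=C[(i+1)%4]-C[i];print(np.linalg.norm(e).round(1),np.degrees(np.arctan2(e[1],e[0])).round(1))
for n,u,z in(('jar1lid',(417,66),90),('tin1',(466,160),70),('tin2',(391,235),70)):print(n,fz(p,u,z).round(0))
E
```

```text
[[617. 383.]
 [638. 302.]
 [479. 255.]
 [454. 336.]] [546.95395779 319.00487178]
83.0 -75.2
165.7 -163.5
84.1 107.2
169.1 16.1
jar1lid [674. 117.  90.]
tin1 [551.   3.  70.]
tin2 [436. 122.  70.]
```

Emit:
{"op": "step_arm", "data": {
  "steps": [
    {"hand": -1, "x": 1, "y": 37, "z": 0, "yaw": 0},
    {"hand": -1, "x": 1, "y": 37, "z": 0, "yaw": 0},
    {"hand": -1, "x": 1, "y": 37, "z": 0, "yaw": 0},
    {"hand": -1, "x": 1, "y": 37, "z": 0, "yaw": 0},
    {"hand": -1, "x": 1, "y": 37, "z": 0, "yaw": 0},
    {"hand": -1, "x": 1, "y": 37, "z": 0, "yaw": 0},
    {"hand": -1, "x": 1, "y": 37, "z": 0, "yaw": 0},
    {"hand": -1, "x": 1, "y": 37, "z": 0, "yaw": 0},
    {"hand": -1, "x": 1, "y": 37, "z": 0, "yaw": 0},
    {"hand": -1, "x": 1, "y": 37, "z": 0, "yaw": 0},
    {"hand": -1, "x": 1, "y": 37, "z": 0, "yaw": 0},
    {"hand": -1, "x": 0, "y": 0, "z": 0, "yaw": 0}
  ]
}}

```text
time: 4.85
position: [559.5, -88.6, 291.5]
eef_rot: [3.139, -0.001, 0.0]
ft_force: [0.2, 0.5, 0.1]
opening: 85.8
```

Run:
```python
from h import *
p=ctrl.get_image('wrist');pickle.dump(p,open('w2.pkl','wb'));save(p,'w2.png')
s=ctrl.read_state();print(s['time'],s['position'],s['eef_rot'],s['joint_positions'].round(2))
cv2.imwrite('pics/w2b.png',cv2.resize(cv2.imread('pics/w2.png')[:270,50:450],None,fx=2,fy=2,interpolation=2))
```

```text
4.9 [559.37776249 -86.18531543 291.40195139] [ 3.14112737e+00 -3.18851907e-04 -1.20325598e-05] [-0.17  0.27  1.71 -0.    1.16  1.4 ]
```

View pics/w2b.png

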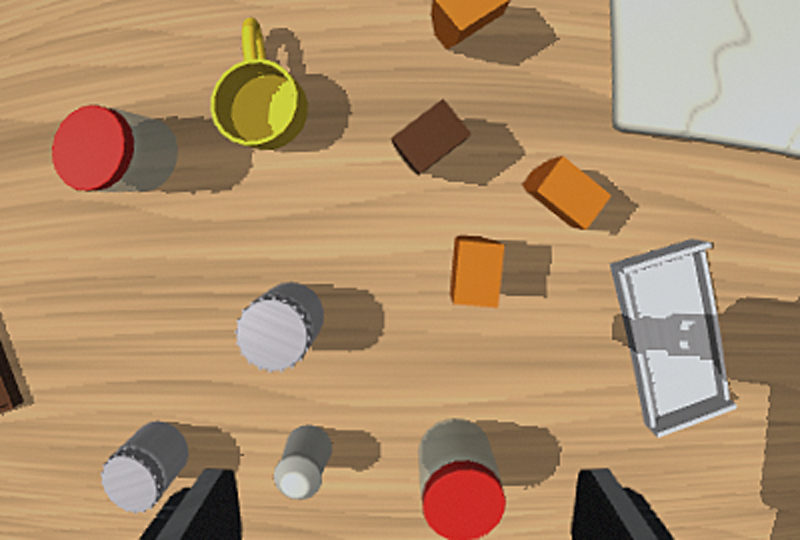

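Run:
```python
from h import *
p=pickle.load(open('w2.pkl','rb'))
C=lambda u:(u[0]/2+50,u[1]/2)
f=p['frame'].astype(int);r,g,b=f[...,0],f[...,1],f[...,2]
red=((r>140)&(g<70)&(b<70)).astype(np.uint8)
n,l,st,ce=cv2.connectedComponentsWithStats(red)
for i in range(1,n):
    if st[i,4]>200: print('lid',ce[i],st[i],fz(p,ce[i],90).round(1))
def top(name,u,R,z):
    X=fz(p,C(u),z);print(name,X.round(1))
top('tin1',(272,335),25,70);top('tin2',(134,484),25,70);top('shaker',(297,482),0,68);top('cup',(255,103),0,45)
cx,cy=map(int,C((436,135)));sub=f[cy-25:cy+25,cx-30:cx+30];print('wedge px',f[cy,cx])
m=((abs(f-f[cy,cx]).sum(2)<45)&(r<150)).astype(np.uint8);n,l,st,ce=cv2.connectedComponentsWithStats(m,connectivity=4);k=l[cy,cx]
print(st[k],ce[k]);ys,xs=np.where(l==k)
W=np.array([fz(p,(x,y),70)[:2] for x,y in zip(xs,ys)]);print('wedge rect',cv2.minAreaRect(W.astype(np.float32)))
for q in((656,436),(735,405),(712,243),(612,264),(705,247),(699,239)):print(q,fz(p,C(q),30).round(1))
```

```text
lid [97.6790393  65.17248908] [ 76  53  36  41 458] [686.1 102.5  90. ]
lid [281.63684677 251.98582817] [ 262  235   41   35 1129] [ 439.3 -127.2   90. ]
tin1 [548.6  -4.4  70. ]
tin2 [437.8 111.3  70. ]
shaker [443.8 -14.   68. ]
cup [699.4   8.6  45. ]
wedge px [96 62 42]
[247  50  38  36 736] [265.40081522  67.74320652]
wedge rect ((671.4656982421875, -104.83509826660156), (28.457162857055664, 39.99047088623047), 38.345924377441406)
(656, 436) [ 459.5 -285.4   30. ]
(735, 405) [ 483.9 -355.    30. ]
(712, 243) [ 611.2 -315.6   30. ]
(612, 264) [ 591.4 -235.    30. ]
(705, 247) [ 607.8 -309.7   30. ]
(699, 239) [ 613.3 -304.1   30. ]
```

Emit:
{"op": "step_arm", "data": {
  "steps": [
    {"hand": -1, "x": -2, "y": -17, "z": 30, "yaw": 0},
    {"hand": -1, "x": -2, "y": -17, "z": 30, "yaw": 0},
    {"hand": -1, "x": -2, "y": -17, "z": 30, "yaw": 0},
    {"hand": -1, "x": -2, "y": -17, "z": 30, "yaw": 0},
    {"hand": -1, "x": -2, "y": -17, "z": 30, "yaw": 0},
    {"hand": -1, "x": 0, "y": 0, "z": 0, "yaw": 0},
    {"hand": -1, "x": 0, "y": 0, "z": 0, "yaw": 0}
  ]
}}

```text
time: 5.48
position: [548.1, 3.2, 140.2]
eef_rot: [-3.141, 0.004, 0.006]
ft_force: [0.0, -0.1, 0.9]
opening: 85.2
```

Run:
```python
from h import *
p=ctrl.get_image('wrist');pickle.dump(p,open('w3.pkl','wb'));save(p,'w3.png')
s=ctrl.read_state();print(s['time'],s['position'],s['eef_rot'])
print(fproj(p,s['position']),fproj(p,[549,-1,70]))
cv2.imwrite('pics/w3b.png',cv2.resize(cv2.imread('pics/w3.png'),(800,600),interpolation=2))
```

```text
5.5333 [549.65318155   2.465534   141.79456597] [3.14148926e+00 5.19168350e-05 4.53652764e-03]
[253.71838393 240.52619891] [258.06661909 197.07373235]
```

View pics/w3b.png

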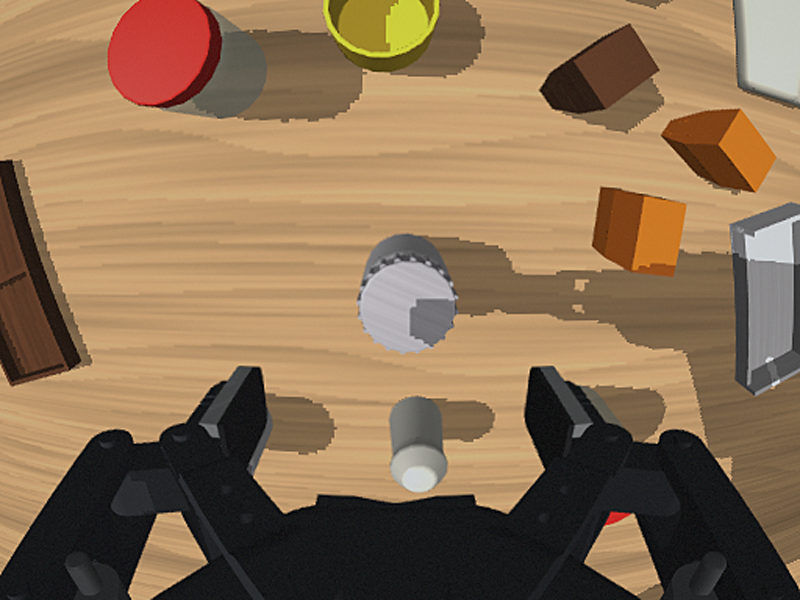

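Run:
```python
from h import *
p=pickle.load(open('w3.pkl','rb'))
for n,u,z in(('tin1',(407,305),70),('jar1',(160,52),90),('shaker',(418,478),72)):print(n,fz(p,np.array(u)*.64,z).round(1))
```

```text
tin1 [550.5  -2.8  70. ]
jar1 [672.9 106.9  90. ]
shaker [446.3 -10.7  72. ]
```

Emit:
{"op": "step_arm", "data": {
  "steps": [
    {"hand": -1, "x": 1, "y": 5, "z": 14, "yaw": 0},
    {"hand": -1, "x": 0, "y": 0, "z": 25, "yaw": 0},
    {"hand": -1, "x": 0, "y": 0, "z": 25, "yaw": 0},
    {"hand": -1, "x": 0, "y": 0, "z": 25, "yaw": 0},
    {"hand": -1, "x": 0, "y": 0, "z": 25, "yaw": 0},
    {"hand": -1, "x": 0, "y": 0, "z": 0, "yaw": 0},
    {"hand": 1, "x": 0, "y": 0, "z": 0, "yaw": 0},
    {"hand": 1, "x": 0, "y": 0, "z": 0, "yaw": 0},
    {"hand": 1, "x": 0, "y": 0, "z": 0, "yaw": 0},
    {"hand": 1, "x": 0, "y": 0, "z": 0, "yaw": 0},
    {"hand": 1, "x": 0, "y": 0, "z": 0, "yaw": 0},
    {"hand": 1, "x": 0, "y": 0, "z": 0, "yaw": 0}
  ],
  "newtons": 40
}}

```text
time: 6.53
position: [552.1, -3.3, 29.8]
eef_rot: [3.141, -0.004, 0.002]
ft_force: [-0.3, -0.7, 5.3]
opening: 49.2
```

Emit:
{"op": "step_arm", "data": {
  "steps": [
    {"hand": 1, "x": 0, "y": 0, "z": -25, "yaw": 0},
    {"hand": 1, "x": 0, "y": 0, "z": -40, "yaw": 0},
    {"hand": 1, "x": 0, "y": 0, "z": -40, "yaw": 0},
    {"hand": 1, "x": 0, "y": 0, "z": -40, "yaw": 0},
    {"hand": 1, "x": -14, "y": 36, "z": -10, "yaw": 0},
    {"hand": 1, "x": -14, "y": 36, "z": -10, "yaw": 0},
    {"hand": 1, "x": -14, "y": 36, "z": -5, "yaw": 0},
    {"hand": 1, "x": -14, "y": 36, "z": 0, "yaw": 0},
    {"hand": 1, "x": -14, "y": 36, "z": 0, "yaw": 0},
    {"hand": 1, "x": -14, "y": 36, "z": 0, "yaw": 0},
    {"hand": 1, "x": -14, "y": 36, "z": 0, "yaw": 0},
    {"hand": 1, "x": 0, "y": 0, "z": 0, "yaw": 0}
  ]
}}

```text
time: 7.53
position: [451.1, -260.7, 199.3]
eef_rot: [3.138, -0.002, -0.002]
ft_force: [0.1, 0.4, -0.1]
opening: 49.0
```

Run:
```python
from h import *
ctrl.get_image('wrist')
p=ctrl.get_image('wrist');pickle.dump(p,open('w4.pkl','wb'));save(p,'w4.png')
s=ctrl.read_state();print(s['time'],s['position'],s['eef_rot'],s['opening'])
cv2.imwrite('pics/w4b.png',cv2.resize(cv2.imread('pics/w4.png')[0:225,100:400],(800,600),interpolation=2))
```

```text
7.6333 [ 452.33218631 -256.76561996  198.70008717] [ 3.14067262e+00 -1.88653447e-03 -1.58132680e-03] 48.999417203392426
```

View pics/w4b.png

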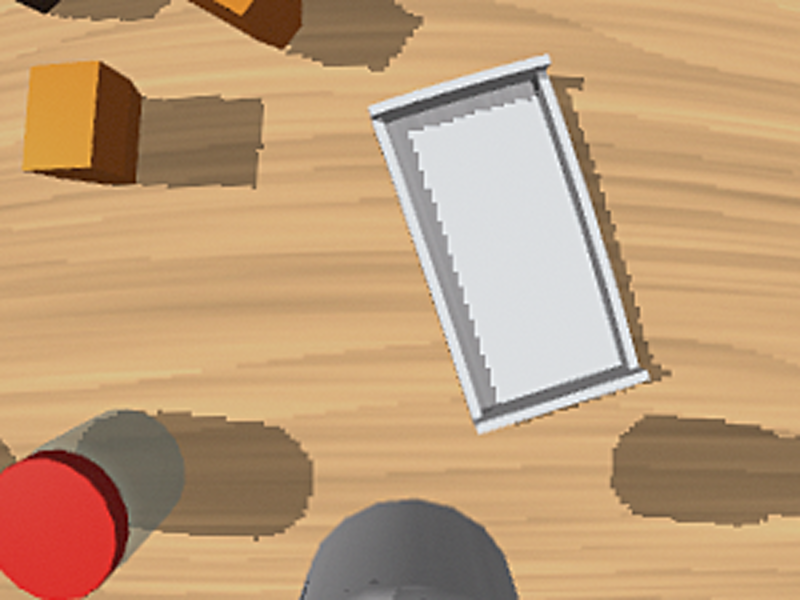

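Run:
```python
from h import *
p=pickle.load(open('w4.pkl','rb'))
D=lambda u:np.array(u)*.375+[100,0]
C=np.array([fz(p,D(u),30)[:2] for u in((370,106),(549,56),(649,376),(481,433))])
print(C.round(1),C.mean(0))
for i in range(4):
    e=C[(i+1)%4]-C[i];print(np.linalg.norm(e).round(1),np.degrees(np.arctan2(e[1],e[0])).round(1))
print('jar2',fz(p,D((57,527)),90).round(1))
F=[fz(p,D(u),3)[:2] for u in((410,130),(533,97),(627,365),(497,403))];print(np.round(F,1))
```

```text
[[ 588.5 -245.1]
 [ 610.7 -314.6]
 [ 482.7 -357.1]
 [ 458.6 -288.5]] [ 535.1246766  -301.32252365]
73.0 -72.3
134.8 -161.6
72.8 109.4
137.0 18.5
jar2 [ 439.2 -133.8   90. ]
[[ 583.3 -260.6]
 [ 599.1 -312.3]
 [ 483.7 -355.2]
 [ 466.1 -297.8]]
```

Emit:
{"op": "step_arm", "data": {
  "steps": [
    {"hand": 1, "x": 0, "y": 0, "z": 0, "yaw": -0.107},
    {"hand": 1, "x": 0, "y": 0, "z": 0, "yaw": -0.107},
    {"hand": 1, "x": 0, "y": 0, "z": 0, "yaw": -0.107},
    {"hand": 1, "x": 25, "y": 17, "z": 0, "yaw": 0},
    {"hand": 1, "x": 25, "y": 17, "z": 0, "yaw": 0},
    {"hand": 1, "x": 25, "y": 17, "z": 0, "yaw": 0},
    {"hand": 1, "x": 25, "y": 17, "z": 20, "yaw": 0},
    {"hand": 1, "x": 0, "y": 0, "z": 40, "yaw": 0},
    {"hand": 1, "x": 0, "y": 0, "z": 20, "yaw": 0},
    {"hand": 1, "x": 0, "y": 0, "z": 0, "yaw": 0},
    {"hand": 1, "x": 0, "y": 0, "z": 0, "yaw": 0},
    {"hand": 1, "x": 0, "y": 0, "z": 0, "yaw": 0}
  ]
}}

```text
time: 8.63
position: [570.3, -287.6, 119.1]
eef_rot: [3.14, -0.002, 0.324]
ft_force: [-0.7, 0.5, -0.7]
opening: 48.9
```

Emit:
{"op": "step_arm", "data": {
  "steps": [
    {"hand": 1, "x": -0.5, "y": 2, "z": 30, "yaw": 0},
    {"hand": 1, "x": 0, "y": 0, "z": 25, "yaw": 0},
    {"hand": 1, "x": 0, "y": 0, "z": 15, "yaw": 0},
    {"hand": 1, "x": 0, "y": 0, "z": 6, "yaw": 0},
    {"hand": 1, "x": 0, "y": 0, "z": 4, "yaw": 0},
    {"hand": 1, "x": 0, "y": 0, "z": 3, "yaw": 0},
    {"hand": 1, "x": 0, "y": 0, "z": 2, "yaw": 0},
    {"hand": 1, "x": 0, "y": 0, "z": 0, "yaw": 0},
    {"hand": 1, "x": 0, "y": 0, "z": 0, "yaw": 0}
  ]
}}

```text
time: 9.38
position: [569.8, -290.4, 33.2]
eef_rot: [3.141, -0.001, 0.323]
ft_force: [-0.3, 0.0, -0.8]
opening: 49.5
```

Emit:
{"op": "step_arm", "data": {
  "steps": [
    {"hand": 1, "x": 0, "y": 0, "z": 1, "yaw": 0},
    {"hand": 1, "x": 0, "y": 0, "z": 0, "yaw": 0},
    {"hand": 1, "x": 0, "y": 0, "z": 0, "yaw": 0}
  ]
}}

```text
time: 9.63
position: [569.9, -290.4, 32.8]
eef_rot: [3.141, -0.001, 0.323]
ft_force: [-1.9, 1.3, 6.6]
opening: 48.9
```

Emit:
{"op": "step_arm", "data": {
  "steps": [
    {"hand": -1, "x": 0, "y": 0, "z": 0, "yaw": 0},
    {"hand": -1, "x": 0, "y": 0, "z": 0, "yaw": 0},
    {"hand": -1, "x": 0, "y": 0, "z": 0, "yaw": 0},
    {"hand": -1, "x": 0, "y": 0, "z": 0, "yaw": 0},
    {"hand": -1, "x": 0, "y": 0, "z": -20, "yaw": 0},
    {"hand": -1, "x": 0, "y": 0, "z": -35, "yaw": 0},
    {"hand": -1, "x": 0, "y": 0, "z": -40, "yaw": 0},
    {"hand": -1, "x": 0, "y": 0, "z": -40, "yaw": 0},
    {"hand": -1, "x": 0, "y": -20, "z": -20, "yaw": 0},
    {"hand": -1, "x": 0, "y": -37, "z": 0, "yaw": 0},
    {"hand": -1, "x": 0, "y": -37, "z": 0, "yaw": 0},
    {"hand": -1, "x": 0, "y": -37, "z": 0, "yaw": 0}
  ]
}}

```text
time: 10.63
position: [527.2, -165.0, 186.9]
eef_rot: [3.141, -0.001, 0.322]
ft_force: [0.0, 0.7, 0.5]
opening: 85.3
```

Emit:
{"op": "step_arm", "data": {
  "steps": [
    {"hand": -1, "x": 0, "y": -37, "z": 0, "yaw": 0},
    {"hand": -1, "x": 0, "y": -37, "z": 0, "yaw": 0},
    {"hand": -1, "x": 0, "y": -37, "z": 0, "yaw": 0},
    {"hand": -1, "x": 0, "y": -37, "z": 0, "yaw": 0},
    {"hand": -1, "x": 0, "y": -37, "z": 0, "yaw": 0},
    {"hand": -1, "x": 0, "y": -37, "z": 0, "yaw": 0},
    {"hand": -1, "x": 0, "y": -37, "z": 0, "yaw": 0},
    {"hand": -1, "x": 0, "y": -37, "z": 20, "yaw": 0},
    {"hand": -1, "x": 0, "y": 0, "z": 20, "yaw": 0},
    {"hand": -1, "x": 0, "y": 0, "z": 0, "yaw": 0},
    {"hand": -1, "x": 0, "y": 0, "z": 0, "yaw": 0}
  ]
}}

```text
time: 11.55
position: [433.3, 114.6, 146.1]
eef_rot: [-3.142, 0.002, 0.324]
ft_force: [0.4, -0.8, 0.3]
opening: 85.5
```

Run:
```python
from h import *
p=ctrl.get_image('wrist');pickle.dump(p,open('w5.pkl','wb'));save(p,'w5.png')
s=ctrl.read_state();print(s['time'],s['position'],s['eef_rot'],s['opening'])
print(fproj(p,[437,113,70]), [d for d in ctrl.look_for(p,'tin_a')])
q=ctrl.get_image('scene');save(q,'s5.png')
a=cv2.resize(cv2.imread('pics/w5.png')[100:300,130:390],(520,400),interpolation=2)
b=cv2.resize(cv2.imread('pics/s5.png')[130:190,125:195],(280,240),interpolation=2)
cv=np.zeros((400,800,3),np.uint8);cv[:,:520]=a;cv[:240,520:]=b;cv2.imwrite('pics/w5b.png',cv)
```

```text
11.6 [434.24368973 114.22621545 146.81092066] [3.14147650e+00 3.86871045e-04 3.22770669e-01] 85.0482485772038
[255.92789235 191.88039504] [{'point': [248.6, 183.2], 'score': 0.57}]
```

View pics/w5b.png

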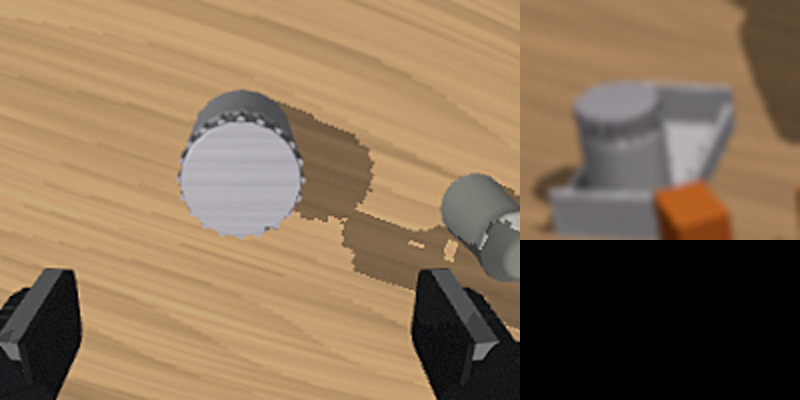

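Run:
```python
from h import *
p=pickle.load(open('w5.pkl','rb'))
X=fz(p,(250.5,189),70);s=ctrl.read_state();d=X-s['position'];c,q=np.cos(.3228),np.sin(.3228)
print(X,s['position'],'tool',d[0]*c+d[1]*q,d[0]*q-d[1]*c)
```

```text
[437.87413104 117.67725627  70.        ] [435.02708425 113.83046167 147.39893094] tool 3.9202918528372894 -2.7449619186029204
```

Emit:
{"op": "step_arm", "data": {
  "steps": [
    {"hand": -1, "x": 4, "y": -3, "z": 18, "yaw": 0},
    {"hand": -1, "x": 0, "y": 0, "z": 25, "yaw": 0},
    {"hand": -1, "x": 0, "y": 0, "z": 25, "yaw": 0},
    {"hand": -1, "x": 0, "y": 0, "z": 25, "yaw": 0},
    {"hand": -1, "x": 0, "y": 0, "z": 25, "yaw": 0},
    {"hand": -1, "x": 0, "y": 0, "z": 0, "yaw": 0},
    {"hand": 1, "x": 0, "y": 0, "z": 0, "yaw": 0},
    {"hand": 1, "x": 0, "y": 0, "z": 0, "yaw": 0},
    {"hand": 1, "x": 0, "y": 0, "z": 0, "yaw": 0},
    {"hand": 1, "x": 0, "y": 0, "z": 0, "yaw": 0},
    {"hand": 1, "x": 0, "y": 0, "z": 0, "yaw": 0},
    {"hand": 1, "x": 0, "y": 0, "z": 0, "yaw": 0}
  ]
}}

```text
time: 12.7
position: [438.2, 118.7, 30.4]
eef_rot: [3.141, -0.003, 0.323]
ft_force: [-0.5, -3.0, 7.2]
opening: 49.4
```

Emit:
{"op": "step_arm", "data": {
  "steps": [
    {"hand": 1, "x": 0, "y": 0, "z": -25, "yaw": 0},
    {"hand": 1, "x": 0, "y": 0, "z": -40, "yaw": 0},
    {"hand": 1, "x": 0, "y": 0, "z": -40, "yaw": 0},
    {"hand": 1, "x": 0, "y": 0, "z": -40, "yaw": 0},
    {"hand": 1, "x": -6, "y": 34, "z": -10, "yaw": 0},
    {"hand": 1, "x": -6, "y": 36, "z": 0, "yaw": 0},
    {"hand": 1, "x": -6, "y": 36, "z": 0, "yaw": 0},
    {"hand": 1, "x": -6, "y": 36, "z": 0, "yaw": 0},
    {"hand": 1, "x": -6, "y": 36, "z": 0, "yaw": 0},
    {"hand": 1, "x": -6, "y": 36, "z": 0, "yaw": 0},
    {"hand": 1, "x": -7, "y": 36, "z": 0, "yaw": 0},
    {"hand": 1, "x": -7, "y": 36, "z": 0, "yaw": 0}
  ]
}}

```text
time: 13.7
position: [480.2, -170.4, 185.0]
eef_rot: [3.14, -0.002, 0.323]
ft_force: [0.9, 0.6, -0.2]
opening: 49.4
```

Emit:
{"op": "step_arm", "data": {
  "steps": [
    {"hand": 1, "x": -7, "y": 36, "z": 0, "yaw": 0},
    {"hand": 1, "x": -7, "y": 36, "z": 0, "yaw": 0},
    {"hand": 1, "x": -7, "y": 36, "z": 0, "yaw": 0},
    {"hand": 1, "x": -7, "y": 35, "z": 0, "yaw": 0},
    {"hand": 1, "x": 0, "y": 0, "z": 30, "yaw": 0},
    {"hand": 1, "x": 0, "y": 0, "z": 30, "yaw": 0},
    {"hand": 1, "x": 0, "y": 0, "z": 0, "yaw": 0},
    {"hand": 1, "x": 0, "y": 0, "z": 0, "yaw": 0},
    {"hand": 1, "x": 0, "y": 0, "z": 0, "yaw": 0}
  ]
}}

```text
time: 14.45
position: [499.6, -313.1, 125.3]
eef_rot: [3.14, -0.001, 0.323]
ft_force: [-0.3, 0.2, -0.5]
opening: 49.0
```

Emit:
{"op": "step_arm", "data": {
  "steps": [
    {"hand": 1, "x": 0, "y": 0, "z": 30, "yaw": 0},
    {"hand": 1, "x": 0, "y": 0, "z": 30, "yaw": 0},
    {"hand": 1, "x": 0, "y": 0, "z": 15, "yaw": 0},
    {"hand": 1, "x": 0, "y": 0, "z": 7, "yaw": 0},
    {"hand": 1, "x": 0, "y": 0, "z": 4, "yaw": 0},
    {"hand": 1, "x": 0, "y": 0, "z": 3, "yaw": 0},
    {"hand": 1, "x": 0, "y": 0, "z": 2, "yaw": 0},
    {"hand": 1, "x": 0, "y": 0, "z": 1.5, "yaw": 0},
    {"hand": 1, "x": 0, "y": 0, "z": 0, "yaw": 0},
    {"hand": 1, "x": 0, "y": 0, "z": 0, "yaw": 0}
  ]
}}

```text
time: 15.28
position: [499.9, -313.5, 33.4]
eef_rot: [3.14, -0.002, 0.323]
ft_force: [-1.3, 2.1, 10.5]
opening: 48.9
```

Emit:
{"op": "step_arm", "data": {
  "steps": [
    {"hand": -1, "x": 0, "y": 0, "z": 0, "yaw": 0},
    {"hand": -1, "x": 0, "y": 0, "z": 0, "yaw": 0},
    {"hand": -1, "x": 0, "y": 0, "z": 0, "yaw": 0},
    {"hand": -1, "x": 0, "y": 0, "z": 0, "yaw": 0},
    {"hand": -1, "x": 0, "y": 0, "z": -20, "yaw": 0},
    {"hand": -1, "x": 0, "y": 0, "z": -35, "yaw": 0},
    {"hand": -1, "x": 0, "y": 0, "z": -40, "yaw": 0},
    {"hand": -1, "x": 0, "y": 0, "z": -30, "yaw": 0}
  ]
}}

```text
time: 15.95
position: [499.2, -313.2, 158.3]
eef_rot: [3.141, -0.001, 0.323]
ft_force: [0.8, -0.3, 0.7]
opening: 85.0
```

Emit:
{"op": "step_arm", "data": {
  "steps": [
    {"hand": -1, "x": 28.5, "y": -18, "z": 0, "yaw": 0},
    {"hand": -1, "x": 28.5, "y": -18, "z": 0, "yaw": 0},
    {"hand": -1, "x": 28.5, "y": -18, "z": 0, "yaw": 0},
    {"hand": -1, "x": 28.5, "y": -18, "z": 0, "yaw": 0},
    {"hand": -1, "x": 28.5, "y": -18, "z": 0, "yaw": 0},
    {"hand": -1, "x": 28.5, "y": -18, "z": 0, "yaw": 0},
    {"hand": -1, "x": 28.5, "y": -18, "z": 0, "yaw": 0},
    {"hand": -1, "x": 28.5, "y": -18, "z": 0, "yaw": -0.086},
    {"hand": -1, "x": 0, "y": 0, "z": 0, "yaw": -0.086},
    {"hand": -1, "x": 0, "y": 0, "z": 0, "yaw": -0.087},
    {"hand": -1, "x": 0, "y": 0, "z": 0, "yaw": -0.087},
    {"hand": -1, "x": 0, "y": 0, "z": 0, "yaw": 0}
  ]
}}

```text
time: 16.95
position: [669.4, -103.6, 155.7]
eef_rot: [-3.141, 0.0, 0.672]
ft_force: [-0.1, -0.3, -0.0]
opening: 85.6
```

Run:
```python
from h import *
ctrl.get_image('wrist')
p=ctrl.get_image('wrist');pickle.dump(p,open('w6.pkl','wb'));save(p,'w6.png')
s=ctrl.read_state();print(s['time'],s['position'],s['eef_rot'],s['opening'])
print(fproj(p,[671.5,-104.8,70]))
f=p['frame'].astype(int);r=f[...,0]
cx,cy=fproj(p,[671.5,-104.8,70]).astype(int);print('px',f[cy,cx])
m=((abs(f-f[cy,cx]).sum(2)<40)).astype(np.uint8);n,l,st,ce=cv2.connectedComponentsWithStats(m,connectivity=4);k=l[cy,cx]
print(st[k],ce[k]);ys,xs=np.where(l==k)
W=np.array([fz(p,(x,y),70)[:2] for x,y in zip(xs,ys)]);print('wedge rect',cv2.minAreaRect(W.astype(np.float32)))
q=ctrl.get_image('scene');save(q,'s6.png')
a=cv2.resize(cv2.imread('pics/w6.png')[60:320,100:400],(520,450),interpolation=2)
b=cv2.resize(cv2.imread('pics/s6.png')[130:190,125:195],(280,240),interpolation=2)
cv=np.zeros((450,800,3),np.uint8);cv[:,:520]=a;cv[:240,520:]=b;cv2.imwrite('pics/w6b.png',cv)
```

```text
17.05 [ 669.30566992 -104.06944628  155.79372537] [-3.14128965e+00  3.08945822e-04  6.66005051e-01] 85.57980491476594
[255.0727097  190.45607456]
px [98 62 44]
[ 231  171   50   34 1604] [255.54738155 187.8223192 ]
wedge rect ((673.1983642578125, -104.01751708984375), (27.61488151550293, 38.96944808959961), 39.4660530090332)
```

View pics/w6b.png

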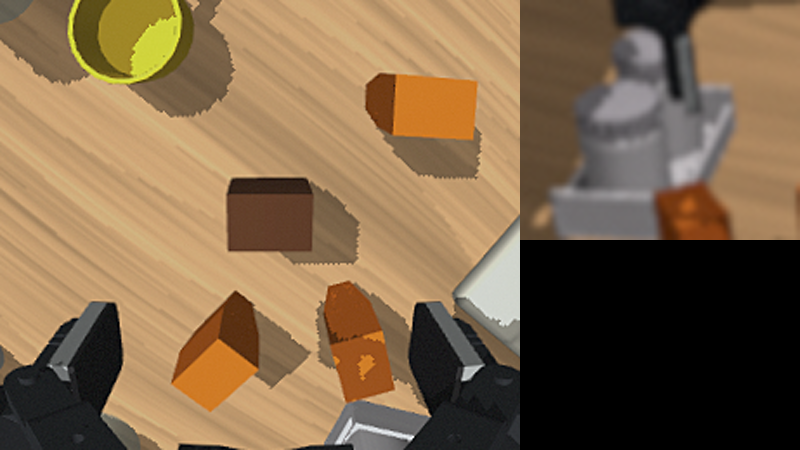

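Emit:
{"op": "step_arm", "data": {
  "steps": [
    {"hand": -1, "x": 2.5, "y": 2, "z": 20, "yaw": -0.012},
    {"hand": -1, "x": 0, "y": 0, "z": 30, "yaw": 0},
    {"hand": -1, "x": 0, "y": 0, "z": 30, "yaw": 0},
    {"hand": -1, "x": 0, "y": 0, "z": 25, "yaw": 0},
    {"hand": -1, "x": 0, "y": 0, "z": 20, "yaw": 0},
    {"hand": -1, "x": 0, "y": 0, "z": 0, "yaw": 0},
    {"hand": 1, "x": 0, "y": 0, "z": 0, "yaw": 0},
    {"hand": 1, "x": 0, "y": 0, "z": 0, "yaw": 0},
    {"hand": 1, "x": 0, "y": 0, "z": 0, "yaw": 0},
    {"hand": 1, "x": 0, "y": 0, "z": 0, "yaw": 0},
    {"hand": 1, "x": 0, "y": 0, "z": 0, "yaw": 0},
    {"hand": 1, "x": 0, "y": 0, "z": 0, "yaw": 0}
  ],
  "newtons": 70
}}

```text
time: 18.1
position: [674.1, -104.3, 33.1]
eef_rot: [3.139, -0.002, 0.681]
ft_force: [0.3, 0.7, 6.8]
opening: 39.3
```

Emit:
{"op": "step_arm", "data": {
  "steps": [
    {"hand": 1, "x": 0, "y": 0, "z": -25, "yaw": 0},
    {"hand": 1, "x": 0, "y": 0, "z": -40, "yaw": 0},
    {"hand": 1, "x": 0, "y": 0, "z": -40, "yaw": 0},
    {"hand": 1, "x": 0, "y": 0, "z": -30, "yaw": 0.119},
    {"hand": 1, "x": 0, "y": 0, "z": 0, "yaw": 0.119},
    {"hand": 1, "x": 0, "y": 0, "z": 0, "yaw": 0.12},
    {"hand": 1, "x": -24, "y": 18, "z": 0, "yaw": 0},
    {"hand": 1, "x": -24, "y": 18, "z": 0, "yaw": 0},
    {"hand": 1, "x": -24, "y": 18, "z": 0, "yaw": 0},
    {"hand": 1, "x": -24, "y": 18, "z": 0, "yaw": 0},
    {"hand": 1, "x": -24, "y": 18, "z": 0, "yaw": 0},
    {"hand": 1, "x": -24, "y": 18, "z": 0, "yaw": 0}
  ]
}}

```text
time: 19.1
position: [569.5, -253.2, 166.7]
eef_rot: [3.141, -0.001, 0.323]
ft_force: [0.7, -0.5, -0.4]
opening: 39.1
```

Emit:
{"op": "step_arm", "data": {
  "steps": [
    {"hand": 1, "x": -25, "y": 18, "z": 0, "yaw": 0},
    {"hand": 1, "x": -25, "y": 17, "z": 0, "yaw": 0},
    {"hand": 1, "x": 0, "y": 0, "z": 25, "yaw": 0},
    {"hand": 1, "x": 0, "y": 0, "z": 20, "yaw": 0},
    {"hand": 1, "x": 0, "y": 0, "z": 0, "yaw": 0},
    {"hand": 1, "x": 0, "y": 0, "z": 0, "yaw": 0},
    {"hand": 1, "x": 0, "y": 0, "z": 0, "yaw": 0}
  ]
}}

```text
time: 19.68
position: [534.7, -301.3, 122.1]
eef_rot: [3.141, -0.001, 0.323]
ft_force: [-0.2, -0.4, -0.6]
opening: 39.5
```

Run:
```python
from h import *
p=ctrl.get_image('side');save(p,'d7.png');q=ctrl.get_image('scene');save(q,'s7.png')
w=ctrl.get_image('wrist');save(w,'w7.png');pickle.dump(w,open('w7.pkl','wb'))
s=ctrl.read_state();print(s['time'],s['position'],s['eef_rot'],s['opening'])
cv=np.zeros((600,800,3),np.uint8)
cv[:300,:400]=cv2.resize(cv2.imread('pics/d7.png')[110:170,260:340],(400,300),interpolation=2)
cv[:300,400:]=cv2.resize(cv2.imread('pics/s7.png')[115:190,120:220],(400,300),interpolation=2)
cv[300:,:400]=cv2.resize(cv2.imread('pics/w7.png')[120:300,140:380],(400,300),interpolation=2)
cv2.imwrite('pics/c7.png',cv)
```

```text
19.8333 [ 535.07421084 -301.35876241  122.41395549] [ 3.13985172e+00 -1.51076357e-03  3.23447897e-01] 39.01757449788192
```

View pics/c7.png

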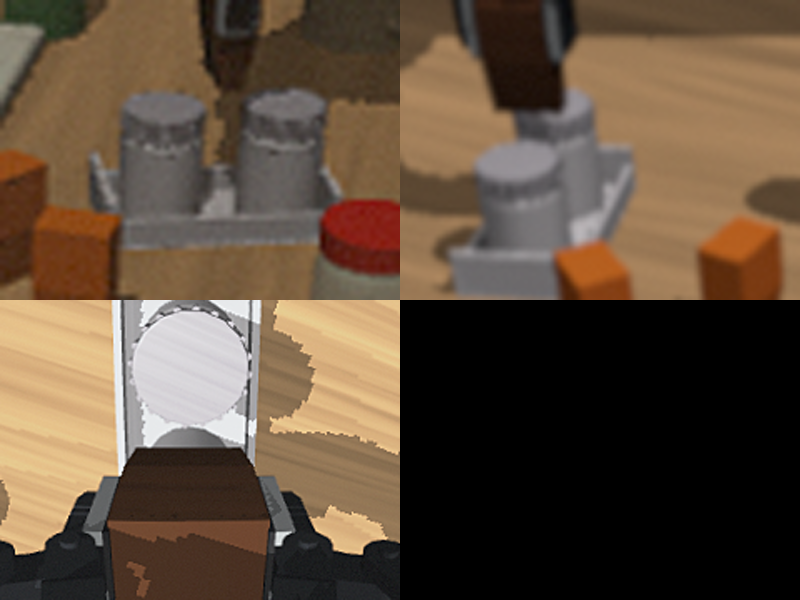

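Emit:
{"op": "step_arm", "data": {
  "steps": [
    {"hand": 1, "x": 0, "y": 0, "z": 18, "yaw": 0},
    {"hand": 1, "x": 0, "y": 0, "z": 10, "yaw": 0},
    {"hand": 1, "x": 0, "y": 0, "z": 6, "yaw": 0},
    {"hand": 1, "x": 0, "y": 0, "z": 6, "yaw": 0},
    {"hand": 1, "x": 0, "y": 0, "z": 6, "yaw": 0},
    {"hand": 1, "x": 0, "y": 0, "z": 4, "yaw": 0},
    {"hand": 1, "x": 0, "y": 0, "z": 4, "yaw": 0},
    {"hand": 1, "x": 0, "y": 0, "z": 4, "yaw": 0},
    {"hand": 1, "x": 0, "y": 0, "z": 0, "yaw": 0}
  ]
}}

```text
time: 20.58
position: [534.5, -301.2, 62.6]
eef_rot: [3.141, -0.001, 0.323]
ft_force: [2.7, 0.4, 1.1]
opening: 39.2
```

Emit:
{"op": "step_arm", "data": {
  "steps": [
    {"hand": 1, "x": 0, "y": 0, "z": 4, "yaw": 0},
    {"hand": 1, "x": 0, "y": 0, "z": 4, "yaw": 0},
    {"hand": 1, "x": 0, "y": 0, "z": 4, "yaw": 0},
    {"hand": 1, "x": 0, "y": 0, "z": 4, "yaw": 0},
    {"hand": 1, "x": 0, "y": 0, "z": 3, "yaw": 0},
    {"hand": 1, "x": 0, "y": 0, "z": 3, "yaw": 0},
    {"hand": 1, "x": 0, "y": 0, "z": 2, "yaw": 0},
    {"hand": 1, "x": 0, "y": 0, "z": 0, "yaw": 0}
  ]
}}

```text
time: 21.25
position: [535.4, -301.5, 39.0]
eef_rot: [3.14, -0.002, 0.323]
ft_force: [7.1, 2.9, 2.2]
opening: 39.1
```

Emit:
{"op": "step_arm", "data": {
  "steps": [
    {"hand": 1, "x": 0.5, "y": 0, "z": 1.5, "yaw": 0},
    {"hand": 1, "x": 0, "y": 0, "z": 1, "yaw": 0},
    {"hand": 1, "x": 0, "y": 0, "z": 0.5, "yaw": 0},
    {"hand": 1, "x": 0, "y": 0, "z": 0, "yaw": 0},
    {"hand": 1, "x": 0, "y": 0, "z": 0, "yaw": 0}
  ]
}}

```text
time: 21.67
position: [535.5, -301.3, 36.2]
eef_rot: [3.14, -0.002, 0.323]
ft_force: [5.7, 1.8, 1.5]
opening: 38.9
```

Emit:
{"op": "step_arm", "data": {
  "steps": [
    {"hand": 1, "x": 0.5, "y": 0, "z": 1, "yaw": 0},
    {"hand": 1, "x": 0, "y": 0, "z": 0, "yaw": 0},
    {"hand": 1, "x": 0, "y": 0, "z": 1, "yaw": 0},
    {"hand": 1, "x": 0, "y": 0, "z": 0, "yaw": 0},
    {"hand": 1, "x": 0, "y": 0, "z": 0, "yaw": 0}
  ]
}}

```text
time: 22.08
position: [535.6, -301.3, 36.0]
eef_rot: [3.14, -0.001, 0.323]
ft_force: [-2.5, 3.4, 21.3]
opening: 39.4
```

Emit:
{"op": "step_arm", "data": {
  "steps": [
    {"hand": -1, "x": 0, "y": 0, "z": -0.5, "yaw": 0},
    {"hand": -1, "x": 0, "y": 0, "z": 0, "yaw": 0},
    {"hand": -1, "x": 0, "y": 0, "z": 0, "yaw": 0},
    {"hand": -1, "x": 0, "y": 0, "z": 0, "yaw": 0},
    {"hand": -1, "x": 0, "y": 0, "z": -20, "yaw": 0},
    {"hand": -1, "x": 0, "y": 0, "z": -35, "yaw": 0},
    {"hand": -1, "x": 0, "y": 0, "z": -40, "yaw": 0},
    {"hand": -1, "x": 0, "y": 0, "z": -35, "yaw": 0}
  ]
}}

```text
time: 22.75
position: [534.4, -300.8, 165.4]
eef_rot: [-3.14, 0.001, 0.323]
ft_force: [1.6, -0.8, 1.6]
opening: 85.4
```

Emit:
{"op": "step_arm", "data": {
  "steps": [
    {"hand": -1, "x": -6.5, "y": -31, "z": 0, "yaw": 0},
    {"hand": -1, "x": -6.5, "y": -31, "z": 0, "yaw": 0},
    {"hand": -1, "x": -6.5, "y": -31, "z": 0, "yaw": 0},
    {"hand": -1, "x": -6.5, "y": -31, "z": 0, "yaw": 0},
    {"hand": -1, "x": -6.5, "y": -31, "z": 0, "yaw": 0},
    {"hand": -1, "x": -6.5, "y": -31, "z": 0, "yaw": 0},
    {"hand": -1, "x": 0, "y": 0, "z": 0, "yaw": 0},
    {"hand": -1, "x": 0, "y": 0, "z": 0, "yaw": 0},
    {"hand": -1, "x": 0, "y": 0, "z": 0, "yaw": 0}
  ]
}}

```text
time: 23.5
position: [439.6, -137.2, 164.6]
eef_rot: [3.141, -0.0, 0.323]
ft_force: [0.9, -0.6, -0.2]
opening: 85.4
```

Run:
```python
from h import *
w=ctrl.get_image('wrist');save(w,'w8.png');pickle.dump(w,open('w8.pkl','wb'))
p=ctrl.get_image('side');save(p,'d8.png');q=ctrl.get_image('scene');save(q,'s8.png')
s=ctrl.read_state();print(s['time'],s['position'],s['eef_rot'],s['opening'])
f=w['frame'].astype(int);red=((f[...,0]>110)&(f[...,1]<90)&(f[...,2]<90)).astype(np.uint8)
n,l,st,ce=cv2.connectedComponentsWithStats(red)
for i in range(1,n):
    if st[i,4]>200:
        ys,xs=np.where(l==i);print(st[i],fz(w,ce[i],90).round(1))
        W=np.array([fz(w,(x,y),90)[:2] for x,y in zip(xs,ys)],np.float32);print(cv2.minEnclosingCircle(W))
cv=np.zeros((600,800,3),np.uint8)
cv[:300,:400]=cv2.resize(cv2.imread('pics/d8.png')[110:170,260:340],(400,300),interpolation=2)
cv[:300,400:]=cv2.resize(cv2.imread('pics/s8.png')[115:190,120:220],(400,300),interpolation=2)
cv[300:,:400]=cv2.resize(cv2.imread('pics/w8.png'),(400,300),interpolation=2)
cv2.imwrite('pics/c8.png',cv)
```

```text
23.65 [ 439.765919   -137.76853755  164.48515983] [ 3.14116159e+00 -3.78869493e-04  3.21939473e-01] 85.07933590882553
[ 205  158   71   70 3781] [ 439.  -127.2   90. ]
((438.5363464355469, -126.85419464111328), 28.27525520324707)
```

View pics/c8.png

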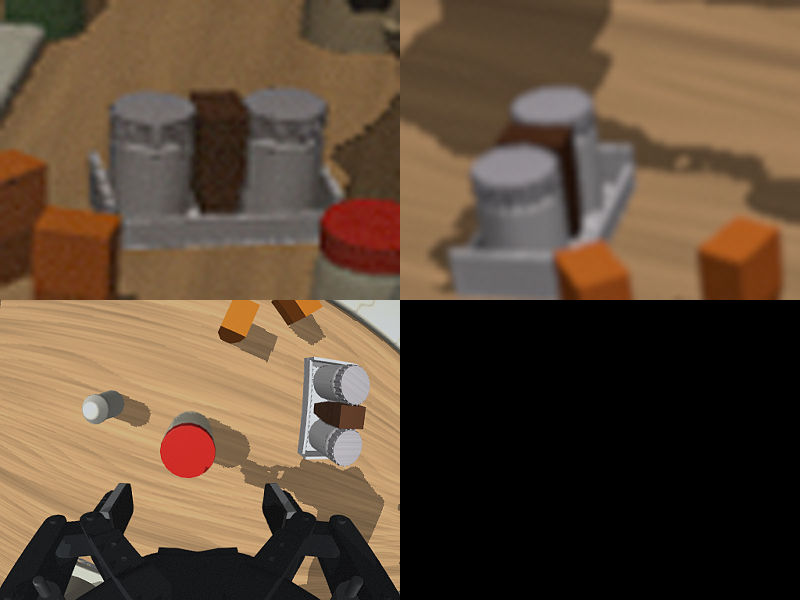

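Emit:
{"op": "step_arm", "data": {
  "steps": [
    {"hand": -1, "x": 2.5, "y": -10.5, "z": 14, "yaw": 0},
    {"hand": -1, "x": 0, "y": 0, "z": 20, "yaw": 0},
    {"hand": -1, "x": 0, "y": 0, "z": 30, "yaw": 0},
    {"hand": -1, "x": 0, "y": 0, "z": 30, "yaw": 0},
    {"hand": -1, "x": 0, "y": 0, "z": 20, "yaw": 0},
    {"hand": -1, "x": 0, "y": 0, "z": 11, "yaw": 0},
    {"hand": -1, "x": 0, "y": 0, "z": 0, "yaw": 0},
    {"hand": 1, "x": 0, "y": 0, "z": 0, "yaw": 0},
    {"hand": 1, "x": 0, "y": 0, "z": 0, "yaw": 0},
    {"hand": 1, "x": 0, "y": 0, "z": 0, "yaw": 0},
    {"hand": 1, "x": 0, "y": 0, "z": 0, "yaw": 0},
    {"hand": 1, "x": 0, "y": 0, "z": 0, "yaw": 0}
  ],
  "newtons": 30
}}

```text
time: 24.65
position: [438.8, -126.5, 40.4]
eef_rot: [3.14, -0.002, 0.323]
ft_force: [-0.8, -1.1, 3.2]
opening: 57.4
```

Emit:
{"op": "step_arm", "data": {
  "steps": [
    {"hand": 1, "x": 0, "y": 0, "z": -15, "yaw": 0},
    {"hand": 1, "x": 0, "y": 0, "z": -35, "yaw": 0},
    {"hand": 1, "x": 0, "y": 0, "z": -40, "yaw": 0},
    {"hand": 1, "x": 0, "y": 0, "z": -40, "yaw": 0},
    {"hand": 1, "x": 8, "y": -15, "z": -15, "yaw": 0},
    {"hand": 1, "x": 15, "y": -29, "z": 0, "yaw": 0},
    {"hand": 1, "x": 15, "y": -29, "z": 0, "yaw": 0},
    {"hand": 1, "x": 15, "y": -29, "z": 0, "yaw": 0},
    {"hand": 1, "x": 15, "y": -29, "z": 0, "yaw": 0},
    {"hand": 1, "x": 15, "y": -29, "z": 0, "yaw": 0},
    {"hand": 1, "x": 15, "y": -29, "z": 0, "yaw": 0},
    {"hand": 1, "x": 15, "y": -29, "z": 0, "yaw": 0}
  ]
}}

```text
time: 25.65
position: [475.7, 118.1, 184.9]
eef_rot: [3.142, -0.0, 0.323]
ft_force: [0.2, -0.5, -2.2]
opening: 57.2
```

Emit:
{"op": "step_arm", "data": {
  "steps": [
    {"hand": 1, "x": 15, "y": -29, "z": 0, "yaw": 0},
    {"hand": 1, "x": 15, "y": -29, "z": 0, "yaw": 0},
    {"hand": 1, "x": 15, "y": -29, "z": 0, "yaw": 0},
    {"hand": 1, "x": 15, "y": -29, "z": 0, "yaw": 0},
    {"hand": 1, "x": 15, "y": -29, "z": 0, "yaw": 0},
    {"hand": 1, "x": 14, "y": -26, "z": 0, "yaw": 0},
    {"hand": 1, "x": 0, "y": 0, "z": 25, "yaw": 0},
    {"hand": 1, "x": 0, "y": 0, "z": 20, "yaw": 0},
    {"hand": 1, "x": 0, "y": 0, "z": 0, "yaw": 0},
    {"hand": 1, "x": 0, "y": 0, "z": 0, "yaw": 0},
    {"hand": 1, "x": 0, "y": 0, "z": 0, "yaw": 0}
  ]
}}

```text
time: 26.57
position: [506.6, 306.8, 140.4]
eef_rot: [-3.141, -0.001, 0.322]
ft_force: [0.6, 0.3, -1.3]
opening: 57.2
```

Run:
```python
from h import *
w=ctrl.get_image('wrist');save(w,'w9.png');pickle.dump(w,open('w9.pkl','wb'))
s=ctrl.read_state();print(s['time'],s['position'],s['eef_rot'],s['opening'])
cv2.imwrite('pics/w9b.png',cv2.resize(cv2.imread('pics/w9.png')[30:300,100:420],(800,600)[:1]+(675,))[:600] if 0 else cv2.resize(cv2.imread('pics/w9.png')[30:300,96:456],(800,600),interpolation=2))
```

```text
26.6167 [506.92062616 306.89228851 140.87570089] [-3.14122741e+00 -1.80402179e-03  3.22301761e-01] 57.68374708075247
```

View pics/w9b.png

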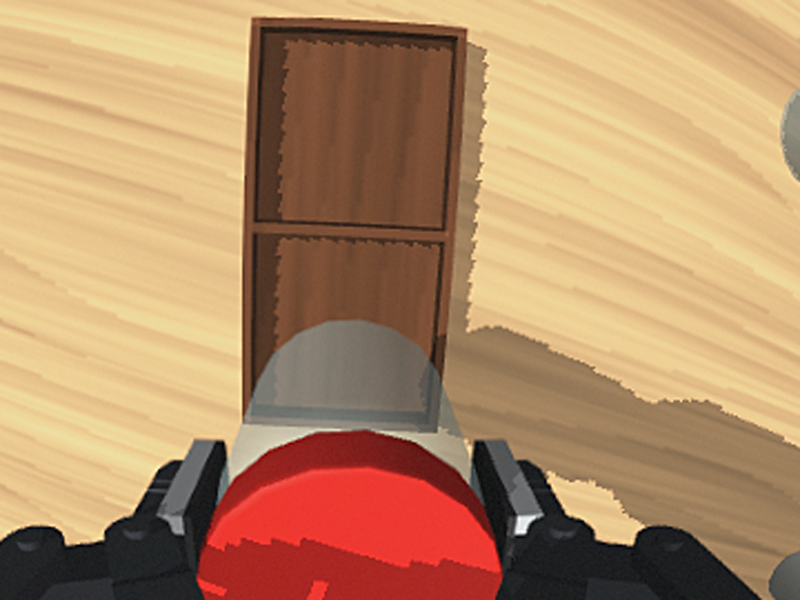

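Run:
```python
from h import *
w=pickle.load(open('w9.pkl','rb'))
D=lambda u:np.array(u)*.45+[96,30]
A=[fz(w,D(u),18)[:2] for u in((251,18),(466,30),(246,229),(454,237))];A=np.array(A);print(A.round(1))
cen=(A[2]+A[3])/2;far=(A[0]+A[1])/2;print('centre',cen,np.linalg.norm(far-cen),'yaws',[np.arctan2(*(v)[::-1]) for v in(far-cen,A[0]-A[2],A[1]-A[3])],np.linalg.norm(A[0]-A[1]))
```

```text
[[617.  383.8]
 [639.4 301.9]
 [534.8 359.4]
 [558.3 278.9]]
centre [546.54701791 319.15014686] 84.99048290323441 yaws [np.float64(0.28254112716560575), np.float64(0.28837848872337835), np.float64(0.2766117650276608)] 84.8519257867826
```

Emit:
{"op": "step_arm", "data": {
  "steps": [
    {"hand": 1, "x": 0, "y": 0, "z": 30, "yaw": 0},
    {"hand": 1, "x": 0, "y": 0, "z": 30, "yaw": 0},
    {"hand": 1, "x": 0, "y": 0, "z": 18, "yaw": 0},
    {"hand": 1, "x": 0, "y": 0, "z": 8, "yaw": 0},
    {"hand": 1, "x": 0, "y": 0, "z": 4, "yaw": 0},
    {"hand": 1, "x": 0, "y": 0, "z": 3, "yaw": 0},
    {"hand": 1, "x": 0, "y": 0, "z": 2, "yaw": 0},
    {"hand": 1, "x": 0, "y": 0, "z": 1, "yaw": 0},
    {"hand": 1, "x": 0, "y": 0, "z": 0, "yaw": 0},
    {"hand": 1, "x": 0, "y": 0, "z": 0, "yaw": 0}
  ]
}}

```text
time: 27.45
position: [506.9, 307.2, 44.4]
eef_rot: [-3.141, -0.002, 0.323]
ft_force: [-0.4, -0.2, -0.2]
opening: 56.9
```

Emit:
{"op": "step_arm", "data": {
  "steps": [
    {"hand": 1, "x": 0, "y": 0, "z": 0.5, "yaw": 0},
    {"hand": -1, "x": 0, "y": 0, "z": 0, "yaw": 0},
    {"hand": -1, "x": 0, "y": 0, "z": 0, "yaw": 0},
    {"hand": -1, "x": 0, "y": 0, "z": 0, "yaw": 0},
    {"hand": -1, "x": 0, "y": 0, "z": 0, "yaw": 0},
    {"hand": -1, "x": 0, "y": 0, "z": -15, "yaw": 0},
    {"hand": -1, "x": 0, "y": 0, "z": -35, "yaw": 0},
    {"hand": -1, "x": 0, "y": 0, "z": -40, "yaw": 0},
    {"hand": -1, "x": 0, "y": 0, "z": -35, "yaw": 0}
  ]
}}

```text
time: 28.2
position: [506.0, 306.7, 169.4]
eef_rot: [3.141, 0.001, 0.323]
ft_force: [0.2, 0.3, 0.1]
opening: 85.5
```

Emit:
{"op": "step_arm", "data": {
  "steps": [
    {"hand": -1, "x": 14, "y": 35, "z": 0, "yaw": 0},
    {"hand": -1, "x": 14, "y": 35, "z": 0, "yaw": 0},
    {"hand": -1, "x": 14, "y": 35, "z": 0, "yaw": 0},
    {"hand": -1, "x": 14, "y": 35, "z": 0, "yaw": 0},
    {"hand": -1, "x": 14, "y": 35, "z": 0, "yaw": 0},
    {"hand": -1, "x": 14, "y": 35, "z": 0, "yaw": 0},
    {"hand": -1, "x": 12, "y": 33, "z": 0, "yaw": 0},
    {"hand": -1, "x": 0, "y": 0, "z": 0, "yaw": 0.115},
    {"hand": -1, "x": 0, "y": 0, "z": 0, "yaw": 0.115},
    {"hand": -1, "x": 0, "y": 0, "z": 0, "yaw": 0.115},
    {"hand": -1, "x": 0, "y": 0, "z": 0, "yaw": 0.115},
    {"hand": -1, "x": 0, "y": 0, "z": 0, "yaw": 0.115}
  ]
}}

```text
time: 29.2
position: [674.2, 106.6, 167.7]
eef_rot: [3.141, 0.001, -0.258]
ft_force: [-0.3, 0.2, 0.4]
opening: 85.5
```

Run:
```python
from h import *
ctrl.get_image('scene');q=ctrl.get_image('scene');save(q,'s10.png');p=ctrl.get_image('side');save(p,'d10.png')
w=ctrl.get_image('wrist');save(w,'w10.png');pickle.dump(w,open('w10.pkl','wb'))
s=ctrl.read_state();print(s['time'],s['position'],s['eef_rot'],s['opening'])
f=w['frame'].astype(int);red=((f[...,0]>110)&(f[...,1]<90)&(f[...,2]<90)).astype(np.uint8)
n,l,st,ce=cv2.connectedComponentsWithStats(red)
y=s['eef_rot'][2];c,k=np.cos(y),np.sin(y)
for i in range(1,n):
    if st[i,4]>500:
        X=fz(w,ce[i],90);d=X-s['position'];ys,xs=np.where(l==i)
        W=np.array([fz(w,(a,b),90)[:2] for a,b in zip(xs,ys)],np.float32)
        print(st[i],X.round(1),cv2.minEnclosingCircle(W),'tool',d[0]*c+d[1]*k,d[0]*k-d[1]*c)
cv=np.zeros((600,800,3),np.uint8)
cv[:300,:400]=cv2.resize(cv2.imread('pics/d10.png')[200:350,150:350],(400,300),interpolation=2)
cv[:300,400:]=cv2.resize(cv2.imread('pics/s10.png')[140:290,270:470],(400,300),interpolation=2)
cv[300:,:400]=cv2.resize(cv2.imread('pics/w10.png'),(400,300),interpolation=2)
cv2.imwrite('pics/c10.png',cv)
```

```text
29.4 [674.21088107 106.79432426 167.82244238] [ 3.14145628e+00  3.37791288e-04 -2.48524551e-01] 85.48662785155226
[ 212  158   70   67 3663] [678.7 110.5  90. ] ((677.9171752929688, 110.88089752197266), 27.581003189086914) tool 3.485953726374108 -4.69245438673939
[474 190  20  37 541] [ 601.7 -113.9   90. ] ((601.0592041015625, -114.3827133178711), 21.85763931274414) tool -15.988478244302605 231.70771551912702
```

View pics/c10.png

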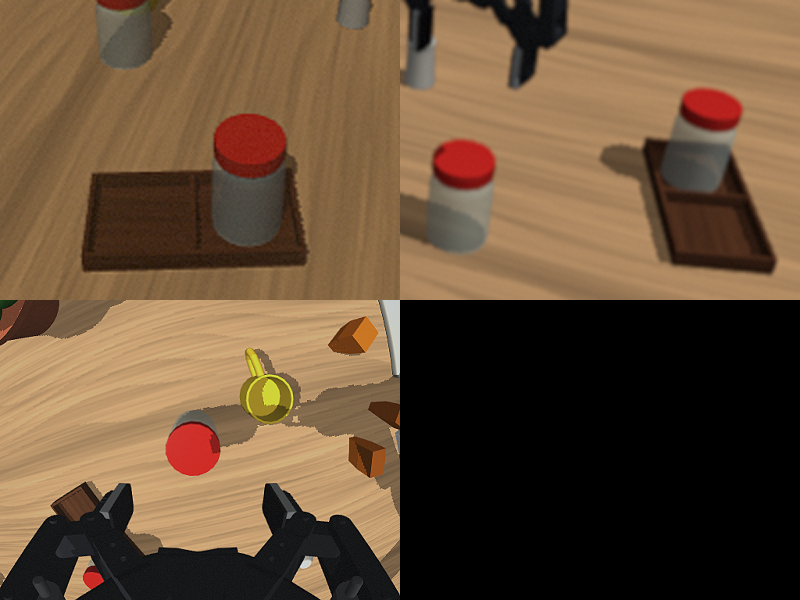

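Jar in the near bay is upright; the second jar's lid lies at (678.5, 110.6), so I shift and grasp it.

Emit:
{"op": "step_arm", "data": {
  "steps": [
    {"hand": -1, "x": 3.5, "y": -5, "z": 14, "yaw": 0},
    {"hand": -1, "x": 0, "y": 0, "z": 22, "yaw": 0},
    {"hand": -1, "x": 0, "y": 0, "z": 30, "yaw": 0},
    {"hand": -1, "x": 0, "y": 0, "z": 30, "yaw": 0},
    {"hand": -1, "x": 0, "y": 0, "z": 20, "yaw": 0},
    {"hand": -1, "x": 0, "y": 0, "z": 12, "yaw": 0},
    {"hand": -1, "x": 0, "y": 0, "z": 0, "yaw": 0},
    {"hand": 1, "x": 0, "y": 0, "z": 0, "yaw": 0},
    {"hand": 1, "x": 0, "y": 0, "z": 0, "yaw": 0},
    {"hand": 1, "x": 0, "y": 0, "z": 0, "yaw": 0},
    {"hand": 1, "x": 0, "y": 0, "z": 0, "yaw": 0},
    {"hand": 1, "x": 0, "y": 0, "z": 0, "yaw": 0}
  ],
  "newtons": 30
}}

```text
time: 30.4
position: [680.2, 111.0, 41.7]
eef_rot: [-3.14, -0.003, -0.252]
ft_force: [-0.3, -0.6, 4.5]
opening: 57.4
```

Emit:
{"op": "step_arm", "data": {
  "steps": [
    {"hand": 1, "x": 0, "y": 0, "z": -15, "yaw": 0},
    {"hand": 1, "x": 0, "y": 0, "z": -35, "yaw": 0},
    {"hand": 1, "x": 0, "y": 0, "z": -40, "yaw": -0.115},
    {"hand": 1, "x": 0, "y": 0, "z": -40, "yaw": -0.115},
    {"hand": 1, "x": 0, "y": 0, "z": -15, "yaw": -0.115},
    {"hand": 1, "x": 0, "y": 0, "z": 0, "yaw": -0.115},
    {"hand": 1, "x": 0, "y": 0, "z": 0, "yaw": -0.115},
    {"hand": 1, "x": -2, "y": -28, "z": 0, "yaw": 0},
    {"hand": 1, "x": -2, "y": -30, "z": 0, "yaw": 0},
    {"hand": 1, "x": -2, "y": -30, "z": 0, "yaw": 0},
    {"hand": 1, "x": -2, "y": -30, "z": 0, "yaw": 0},
    {"hand": 1, "x": -2, "y": -30, "z": 0, "yaw": 0}
  ]
}}

```text
time: 31.4
position: [621.5, 248.9, 186.0]
eef_rot: [3.142, 0.0, 0.322]
ft_force: [0.1, 0.2, -2.6]
opening: 57.4
```

Emit:
{"op": "step_arm", "data": {
  "steps": [
    {"hand": 1, "x": -3, "y": -30, "z": 0, "yaw": 0},
    {"hand": 1, "x": -3, "y": -30, "z": 0, "yaw": 0},
    {"hand": 1, "x": -3, "y": -30, "z": 0, "yaw": 0},
    {"hand": 1, "x": 0, "y": 0, "z": 25, "yaw": 0},
    {"hand": 1, "x": 0, "y": 0, "z": 20, "yaw": 0},
    {"hand": 1, "x": 0, "y": 0, "z": 0, "yaw": 0},
    {"hand": 1, "x": 0, "y": 0, "z": 0, "yaw": 0},
    {"hand": 1, "x": 0, "y": 0, "z": 0, "yaw": 0}
  ]
}}

```text
time: 32.07
position: [586.1, 330.4, 141.4]
eef_rot: [-3.141, -0.001, 0.322]
ft_force: [-0.7, -0.5, -1.8]
opening: 57.1
```

Emit:
{"op": "step_arm", "data": {
  "steps": [
    {"hand": 1, "x": 1, "y": 0, "z": 30, "yaw": 0},
    {"hand": 1, "x": 0, "y": 0, "z": 30, "yaw": 0},
    {"hand": 1, "x": 0, "y": 0, "z": 17, "yaw": 0},
    {"hand": 1, "x": 0, "y": 0, "z": 8, "yaw": 0},
    {"hand": 1, "x": 0, "y": 0, "z": 4, "yaw": 0},
    {"hand": 1, "x": 0, "y": 0, "z": 3, "yaw": 0},
    {"hand": 1, "x": 0, "y": 0, "z": 2, "yaw": 0},
    {"hand": 1, "x": 0, "y": 0, "z": 1, "yaw": 0},
    {"hand": 1, "x": 0, "y": 0, "z": 0, "yaw": 0},
    {"hand": 1, "x": 0, "y": 0, "z": 0, "yaw": 0}
  ]
}}

```text
time: 32.9
position: [586.9, 331.1, 45.9]
eef_rot: [-3.141, -0.001, 0.323]
ft_force: [-0.7, -0.3, -2.6]
opening: 57.6
```

Emit:
{"op": "step_arm", "data": {
  "steps": [
    {"hand": 1, "x": 0, "y": 0, "z": 0.6, "yaw": 0},
    {"hand": 1, "x": 0, "y": 0, "z": 0, "yaw": 0},
    {"hand": 1, "x": 0, "y": 0, "z": 0, "yaw": 0}
  ]
}}

```text
time: 33.15
position: [586.9, 331.1, 45.7]
eef_rot: [-3.141, -0.001, 0.323]
ft_force: [-1.9, -1.2, 6.0]
opening: 57.2
```

Emit:
{"op": "step_arm", "data": {
  "steps": [
    {"hand": -1, "x": 0, "y": 0, "z": 0, "yaw": 0},
    {"hand": -1, "x": 0, "y": 0, "z": 0, "yaw": 0},
    {"hand": -1, "x": 0, "y": 0, "z": 0, "yaw": 0},
    {"hand": -1, "x": 0, "y": 0, "z": 0, "yaw": 0},
    {"hand": -1, "x": 0, "y": 0, "z": -15, "yaw": 0},
    {"hand": -1, "x": 0, "y": 0, "z": -35, "yaw": 0},
    {"hand": -1, "x": 0, "y": 0, "z": -40, "yaw": 0},
    {"hand": -1, "x": 0, "y": 0, "z": -40, "yaw": 0},
    {"hand": -1, "x": 0, "y": 0, "z": -40, "yaw": 0},
    {"hand": -1, "x": -25, "y": 20, "z": -20, "yaw": 0},
    {"hand": -1, "x": -25, "y": 20, "z": 0, "yaw": 0},
    {"hand": -1, "x": 0, "y": 0, "z": 0, "yaw": 0}
  ]
}}

```text
time: 34.15
position: [549.3, 273.7, 237.0]
eef_rot: [3.141, -0.0, 0.322]
ft_force: [0.1, 0.2, -1.7]
opening: 85.4
```

Run:
```python
from h import *
q=ctrl.get_image('scene');save(q,'s11.png');p=ctrl.get_image('side');save(p,'d11.png')
w=ctrl.get_image('wrist');save(w,'w11.png')
s=ctrl.read_state();print(s['time'],s['position'],s['opening'],s['ft_force'].round(1))
P=pickle.load(open('P0.pkl','rb'))
for n in('shaker','measuring_cup'):
    print(n,[(d['point'],round(d['score'],2)) for d in ctrl.look_for(q,n)[:2]],[(d['point'],round(d['score'],2)) for d in ctrl.look_for(p,n)[:2]])
d=np.abs(P['scene']['frame'].astype(int)-q['frame']);print('cup region diff',d[225:262,228:262].mean())
cv=np.zeros((600,800,3),np.uint8)
cv[:300,:400]=cv2.resize(cv2.imread('pics/d11.png')[130:355,150:450],(400,300),interpolation=2)
cv[:300,400:]=cv2.resize(cv2.imread('pics/s11.png')[105:285,120:360],(400,300),interpolation=2)
cv[300:,:400]=cv2.resize(cv2.imread('pics/w11.png'),(400,300),interpolation=2)
cv[300:,400:]=cv2.resize(cv2.imread('pics/s11.png')[180:300,320:480],(400,300),interpolation=2)
cv2.imwrite('pics/c11.png',cv)
```

```text
34.3 [551.93409908 277.05590932 235.42196034] 85.42821724332491 [-0.3  0.4  0.2]
shaker [([277.7, 167.7], 0.68)] [([325.2, 197.6], 0.74)]
measuring_cup [([243.7, 243.2], 0.72)] [([214.8, 192.4], 0.71)]
cup region diff 2.2599364069952306
```

View pics/c11.png

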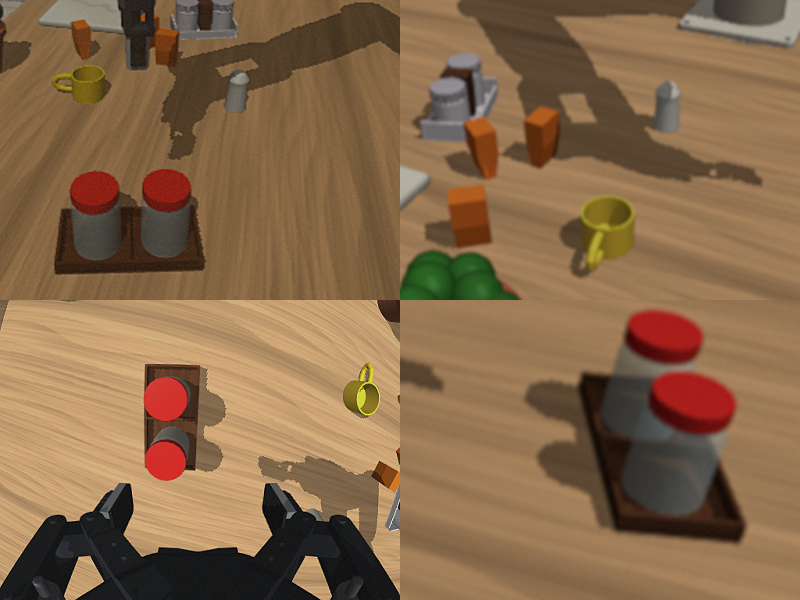

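Both jars are upright, one in each bay. The tins and wedge are in the caddy, the shaker and cup haven't moved, and the gripper is clear, so I'm handing in.

```bash
python3 -c "
from rig import ctrl
print(ctrl.finish_job())"
```

```text
the job is handed in; nothing more can be done
None
```

The job is handed in at about 34 s of the 112 s limit; `finish_job` gives no verdict.

- **Tins and wedge:** I stood both tins in the caddy first, then drove the dark brown wedge down between them. It stopped 3 mm above its height on the table, which is the caddy's floor thickness, with about 21 N on the wrist. Pictures show its top level with the tins.
- **Jars:** Each jar went gently into its own bay of the tray, with at most about 6 N at touchdown. The last pictures show both upright.
- **Shaker and cup:** I see no sign that either moved, and the gripper was clear of everything at the end. The detected points are within about 4 px of the start, except the cup in the side view. That one is about 10 px off in row, most likely because a jar partly hid the cup at the start; the scene picture around the cup is unchanged.

No check failed. Early position estimates for the tins and jars disagreed by up to about 10 mm between views, so I measured each one again with the wrist camera from close above before grasping it.

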